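# Stamp the docket and ring for the tailor

### The arm

A 6-joint arm with a two-finger parallel gripper is mounted at the origin on a cart in front of the work surface, level with it; the furniture and walls round the work are solid. World frame = base frame: x ahead of the robot, y to its left, z up, the work surface at z = 0. Lengths are in mm, angles in rad, forces in N, time in s.
With the tool pointing down it reaches from about 275 to 875 mm from the base axis. Payload 12.5 kg.
Tool frame: the origin (TCP) lies midway between the tips of the shut fingers; the grasp point (between the pads) lies 19 mm behind it (robot.grasp_offset is the distance from the TCP to the grasp point, in mm); z points along the fingers, y is the line along which they close (so a half turn about z gives the same grasp; the last joint's range is limited). The gripper opens to 85 mm and grips with 20 to 120 N. Pads are 22 mm wide; open, the fingers measure 114 mm over their backs; the gripper's body (76 mm by 85 mm) begins 54 mm behind the grasp point. The pads swing forward as they close: fully open they stand 13 mm farther back than shut.
Start: joints at [-1.35, 0.351, 1.652, -0, 1.139, -0.085], TCP at [165.6, -524.463, 231.29] pointing down, gripper open.
Joint ranges: [-2.75, 2.75], [-0.79, 2.1], [0.01, 2.65], [-1.57, 4.71], [0.07, 3.14], [-2.87, 2.87]. Speed limits (rad/s): [2.22, 2.22, 2.79, 3.14, 3.14, 3.14].

### API

Orientations are given as [roll, pitch, yaw] about the fixed x, y, z axes, in that order (R = Rz(yaw) Ry(pitch) Rx(roll)).
In Python, from plant import robot, viewer, order gives the robot as it stands (robot), with the cameras (viewer) and the job (order).
- The arm moves only by the tool run_rows, called after ">>>" by a JSON object that holds its "method" and its "body". Schema: {"type":"object","properties":{"rows":{"type":"object","properties":{"plan":{"type":"array","items":{"type":"array","items":{"type":"number"},"minItems":5,"maxItems":5},"minItems":1,"maxItems":12}},"additionalProperties":false,"required":["plan"]},"grip_n":{"type":"number"},"only":{"type":"string"},"quiet":{"type":"boolean"},"lines":{"type":"string"}},"required":["rows"],"additionalProperties":false}. rows is an object whose key "plan" holds a list of rows, 1 to 12 of them, each of 5 numbers: dx, dy, dz in a scale on which 1.0 is 1000 mm, then a turn about the tool's z in shares of pi rad (1.0 is pi rad), then the finger opening in mm; each row is the pose to reach, as a shift and turn from the pose commanded when the call began, along the tool's axes at that moment; what a row does not reach only later rows make up. A row lasts 1/10 s, in which the tool goes at most 50 mm and 0.15 rad, less where a joint would pass 70% of its speed; a pose out of reach is approached as far as the arm can. The fingers move at their own pace and stop on an object; grip_n is the grip in N (left out, the last holds). Time passes only in rows, so rows that do not move let the fingers close. The tool returns the time, the measured TCP pose, the force, the opening and the grip force at its end. only (a regular expression) keeps the lines of the reply that match it, lines (a string "A,B") keeps lines A to B, and quiet returns only ok. Input that does not fit is refused with a message, and nothing moves.
- robot.get_obs(): the state, without advancing time (a new reading comes with each control period).
- viewer.camera(name): name is "scene" or "top" or "wrist"; returns the picture (384x512x3 uint8, blue, green, red); there is no depth.
- viewer.get_calibration(name): a dict with "fx", "fy", "cx", "cy" (pixels), "position" and "orientation" of the camera in the world. Camera axes: x right, y down, z forward; pixel columns grow to the right and rows downward; lengths in mm; the calibration is good to about 2 mm. A picture is of the moment at which its call begins: read the wrist's pose just before it. get_calibration takes no time and is no camera call; for the wrist camera it gives the pose at the moment of the call.
- order.hand_in(): hands the job in; it is judged then, once.
The state is a dict: "t": time; "qpos": joint angles; "dq": joint speeds; "joint_efforts": joint torques, N m; "ee_pos": TCP position; "ee_rot": TCP orientation; "ft_force": force on the tool from outside, world axes, zero at the start; "ft_torque": the same for the moment, N m; "grip_width": finger opening in mm; "finger_force": force on a finger pad.
Only numpy, scipy, OpenCV 4.12 (cv2) and the standard library are available. Lean on these libraries where they do the work, as an engineer would, in place of code of your own. Each camera call takes 0.05 s, during which the arm holds its last target. There are 200 camera calls.

### The job

A repair docket has been filled in and a self-inking stamp already stands on it, in the printed frame of the docket book. Press that stamp's handle right down and keep it down for about a second so that it prints, let it spring up again, then ring the counter bell with a light press on its button so that the tailor comes. Only press with the fingertips: do not pick up, shift or tip the stamp, the book or the bell, and leave the second stamp standing on the bare desk, the beige hole punch, the stapler and everything else alone.

Things in the scene. Friction and masses are not known exactly. Their poses are not given: they have to be found in the camera images.
- docket_book: the docket book lying flat on the desk: white ruled page, grey cloth spine on its far edge, 150 (its x) x 112 (its y) x 10 mm, loose, 0.45 kg. Origin at the centre of its underside, z up.
- docket_frame (a point): centre of the rectangular printed frame (48 x 70 mm) on the page of the docket book, at the page's surface; axes as the book's.
- docket_stamp: the self-inking stamp to use: black body on two legs with a soft-edged red handle, 35 (its x) x 56 (its y) x 89 mm, loose, standing upright on the docket book inside the printed frame. Origin at the centre of its foot, 10 mm above the desk; z up.
- docket_stamp_top (a point): middle of the top face of that stamp's red handle, 89 mm above the stamp's foot when up, on the stamp's centre line; it goes down with the handle. The handle's top is 34 (x) x 56 (y) mm.
- docket_stamp_handle (a joint): how far the handle of the docket stamp is pressed down (m): 0 up, 0.014 fully down at a hard stop. A spring pushes it back: 1.2 N at first touch, about 9 N at the bottom; when let go it comes up by itself, to within about 2 mm of the top (friction).
- bell: counter bell: bright dome on a black foot, 68 mm across, 55 mm high to the top of its button, loose, 0.25 kg. Origin at the centre of its underside, z up.
- bell_top (a point): top of the bell's button, a pin 7 mm across on the bell's axis, 55 mm above the desk and 13 mm above the crown of the dome; it goes down with the button.
- bell_button (a joint): how far the bell's button is pressed (m): 0 up, 0.004 fully down at a hard stop. A spring pushes it back, about 2 N per mm, 8 N at the bottom; it comes up by itself. The bell counts as rung from 0.003 (6 N).
- spare_stamp: a second stamp of the same make (35 x 56 x 89 mm), standing on the bare desk; leave alone. Origin at the centre of its foot.
- spare_stamp_handle (a joint): press of the second stamp's handle (m), 0 up; leave alone.
- punch: two-hole punch standing on the free part of the desk with a wide beige lever, 86 (x) x 115 (y) x 62 mm; leave alone. Origin at the centre of its underside.
- punch_lever (a joint): press of the punch's lever (rad), 0 up; leave alone.
- desk_stapler: stapler with a red arm, 36 (x) x 146 (y) x 54 mm; leave alone. Origin at the centre of its underside.
- spool: thread spool, 32 mm across, 40 mm high, standing on the desk; leave alone. Origin at the centre of its underside.
- cone: dark thread cone, 57 mm across, 112 mm high, standing at the back; leave alone. Origin at the centre of its underside.
- glue: white glue stick standing on its end, 26 mm across, 89 mm high; leave alone. Origin at the centre of its underside.

How it is judged:
By the outcome, as a careful person would: the job done as asked, in the order asked, and still so for the second after the job is handed in, with the robot touching nothing.
It also fails if it takes over 40 s, if anything falls off the work surface, if the arm or the gripper's body presses on something with over 40 N, if the wrist force passes 120 N, or if a joint passes its speed limit or range.

## Working session

There is one attempt and no reset: what is moved stays moved. The work goes in short steps, Python scripts to look and compute and a tool call to move; the robot and the scene stay as the last step left them, time stands still between calls to the robot, and variables do not carry over. Pictures are saved under pics/ and viewed, at most 10 in all, crops included, and the job is handed in when it is done.

```bash
mkdir -p pics; ls
```

Run:
```python
from plant import robot, viewer, order
import cv2
for n in("scene","top"):
    cv2.imwrite(f"pics/{n}0.png",viewer.camera(n)); print(n,viewer.get_calibration(n))
o=robot.get_obs();print(o["t"],o["ee_pos"],o["ee_rot"],o["grip_width"])
```

```text
pics
plant.py
scene {'fx': 453.63255061297923, 'fy': 453.63255061297923, 'cx': 266.1973479670775, 'cy': 189.93474066114987, 'position': array([ 197.27456678, -825.34930154,  804.31150531]), 'orientation': array([-2.31126064,  0.01045175, -0.48084173])}
top {'fx': 486.1909953204534, 'fy': 486.1909953204534, 'cx': 248.14596285442516, 'cy': 193.19258971423474, 'position': array([ 416.94062117, -120.97091126, 1105.2136236 ]), 'orientation': array([-3.01473143, -0.01984905, -1.54166432])}
0.1 [ 165.53118979 -524.20322688  230.80516292] [-3.14055520e+00 -6.81318467e-05  3.05801098e-01] 85.46581682400794
```

View pics/scene0.png

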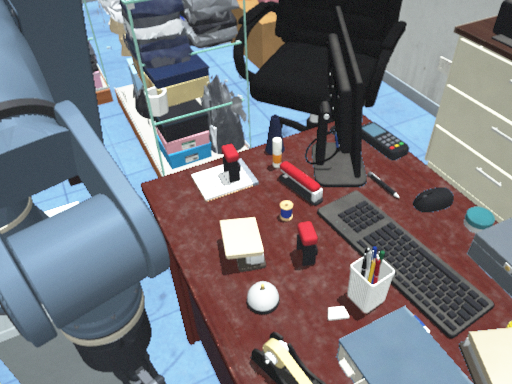

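View pics/top0.png

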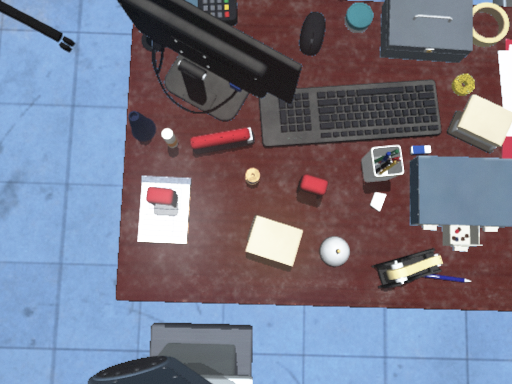

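The docket stamp's red handle is at about (161,197) in the top view, on the white book. The bell is at (335,251), the spare stamp at (313,185) and the punch at (274,241). I'll enlarge the two targets.

Create h.py:
```python
import numpy as np, cv2
from scipy.spatial.transform import Rotation as R
from plant import robot, viewer, order
def ray(c,u,v):
    M=R.from_euler('xyz',c['orientation']).as_matrix()
    return np.array(c['position']),M@np.array([(u-c['cx'])/c['fx'],(v-c['cy'])/c['fy'],1])
def onz(c,u,v,z):
    p,d=ray(c,u,v); return p+d*(z-p[2])/d[2]
def proj(c,P):
    M=R.from_euler('xyz',c['orientation']).as_matrix()
    q=M.T@(np.array(P)-c['position']); return q[0]/q[2]*c['fx']+c['cx'],q[1]/q[2]*c['fy']+c['cy']
def red(im):
    h=cv2.cvtColor(im,cv2.COLOR_BGR2HSV)
    return (((h[...,0]<8)|(h[...,0]>172))&(h[...,1]>170)&(h[...,2]>110)).astype('uint8')
```

Run:
```python
from h import *
T=cv2.imread('pics/top0.png');S=cv2.imread('pics/scene0.png')
for n,im in(('top',T),('scene',S)):
    c=viewer.get_calibration(n)
    k,l,s,ce=cv2.connectedComponentsWithStats(red(im))
    for i in range(1,k):
        if s[i,4]>30: print(n,s[i],ce[i].round(1),onz(c,*ce[i],99)[:2].round(1),onz(c,*ce[i],89)[:2].round(1))
a=lambda im,u,v:cv2.resize(im[v-24:v+24,u-32:u+32],None,fx=6,fy=6,interpolation=cv2.INTER_CUBIC)
cv2.imwrite('pics/crop0.png',np.vstack([np.hstack([a(T,165,200),a(T,335,251)]),np.hstack([a(S,232,165),a(S,263,297)])]))
```

```text
top [211 129  38  13 211] [230.8 134.7] [669.5 -96.8] [672.  -96.6]
scene [222 144  17  18 191] [229.8 152.4] [531.6  31.1] [536.3  43.2]
scene [280 161  40  30 413] [299.7 176. ] [ 640.8 -131.7] [ 647.1 -121.9]
scene [298 221  19  24 319] [307.  232.5] [ 561.8 -294.6] [ 567.  -287.1]
scene [375 261   5  15  39] [376.9 267.2] [ 634.1 -435.7] [ 640.3 -430.2]
```

View pics/crop0.png

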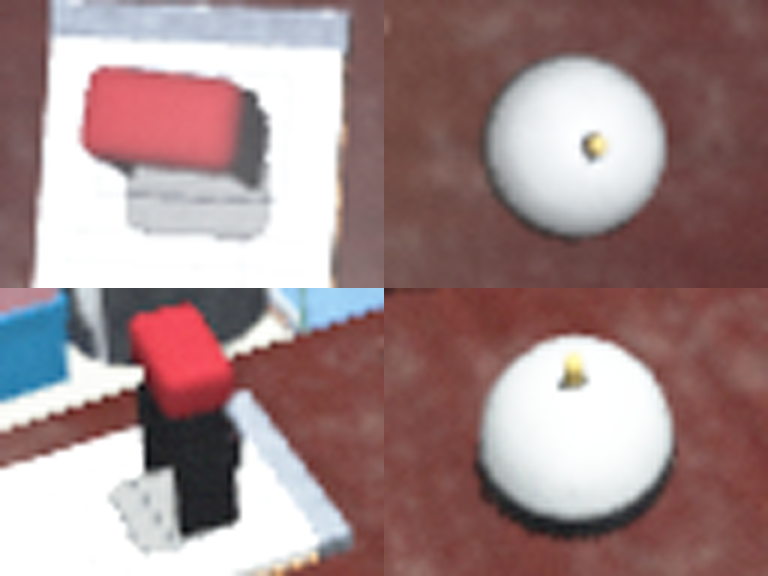

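The top-left crop shows the top face of the red handle centred at about top px (159.5,195.5). In the scene view its centre is at about (229.3,149.8). The brass bell button is at top px (337.7,250.6) and scene px (262.2,284.2).

Run:
```python
from h import *
t=viewer.get_calibration('top');s=viewer.get_calibration('scene')
def tri(a,b):
    p,d=ray(t,*a);q,e=ray(s,*b);d/=np.linalg.norm(d);e/=np.linalg.norm(e)
    A=np.c_[d,-e];x=np.linalg.lstsq(A,q-p,rcond=None)[0];P=p+d*x[0];Q=q+e*x[1];return (P+Q)/2,np.linalg.norm(P-Q)
a,b=(159.5,195.5),(229.3,149.8)
print(tri(a,b),onz(t,*a,99),onz(s,*b,99))
a,b=(337.7,250.6),(262.2,284.2)
print(tri(a,b),onz(t,*a,55),onz(s,*b,55))
f=lambda x,y:onz(t,133+x/6-.4,176+y/6-.4,99)[:2].round(1)
for q in((88,68),(240,80),(235,170),(85,150)):print(f(*q))
print('punch',[onz(t,*q,60)[:2].round() for q in((258,216),(302,230),(292,267),(246,252))])
print('spare',onz(t,313,185,89)[:2],'stapler',onz(t,192,142,54)[:2],onz(t,252,134,54)[:2],'glue',onz(t,168,133,89)[:2],'spool',onz(t,253,176,40))
```

```text
(array([536.36346507,  47.32860745,  94.53940361]), np.float64(1.4104944786798295)) [535.16798     46.80470902  99.        ] [534.91415384  41.66854724  99.        ]
(array([ 433.91719283, -335.43589974,   51.14983444]), np.float64(1.8269795517908822)) [ 432.99830007 -334.33650604   55.        ] [ 433.58534309 -338.19265305   55.        ]
[552.3  73.1]
[549.8  20.3]
[518.4  20.5]
[523.7  72.6]
punch [array([ 502., -161.]), array([ 475., -256.]), array([ 395., -236.]), array([ 424., -137.])]
spare [ 568.94442965 -274.15070619] stapler [661.40200736 -10.86817068] [ 683.97414837 -142.60802739] glue [671.14328489  37.4052031 ] spool [ 592.18383393 -147.80011305   40.        ]
```

Careful with the scale: shifts go in shares of 1000 mm and turns go in shares of pi rad. That gives: 524 mm is 0.524, -431 mm is -0.431, 0.306 rad is 0.0974.

>>> {"method": "run_rows", "body": {"rows": {"plan": [[0.262, -0.216, 0.025, 0.0477, 0], [0.262, -0.216, 0.025, 0.0477, 0], [0.262, -0.216, 0.025, 0.0477, 0], [0.262, -0.216, 0.025, 0.0477, 0], [0.262, -0.216, 0.025, 0.0477, 0], [0.262, -0.216, 0.025, 0.0477, 0], [0.262, -0.216, 0.025, 0.0477, 0], [0.524, -0.431, 0.05, 0.0974, 0], [0.524, -0.431, 0.05, 0.0974, 0], [0.524, -0.431, 0.05, 0.0974, 0], [0.524, -0.431, 0.05, 0.0974, 0], [0.524, -0.431, 0.05, 0.0974, 0]]}, "grip_n": 30}}

```text
t: 1.3
ee_pos: [482.5, -36.3, 188.3]
ee_rot: [3.142, 0.0, -0.0]
ft_force: [0.8, -1.2, 0.8]
grip_width: -0.1
finger_force: 0.0
```

Scaled: -75 mm is -0.075, 46 mm is 0.046.

>>> {"method": "run_rows", "body": {"rows": {"plan": [[0.046, -0.075, 0, 0, 0], [0.046, -0.075, 0, 0, 0], [0.046, -0.075, 0, 0, 0], [0.046, -0.075, 0, 0, 0]]}}}

```text
t: 1.7
ee_pos: [527.6, 37.1, 188.0]
ee_rot: [3.141, 0.001, 0.001]
ft_force: [-0.8, 0.1, -0.2]
grip_width: 0.0
finger_force: 0.0
```

Run:
```python
from h import *
c=viewer.get_calibration('wrist');cv2.imwrite('pics/w1.png',viewer.camera('wrist'));np.save('w1.npy',c,allow_pickle=True)
o=robot.get_obs();print(o['ee_pos'],c['position'],c['orientation'],c['fx'],proj(c,(535,45,99)),proj(c,o['ee_pos']))
```

```text
[527.32201833  36.38290298 188.15655847] [607.75644785  38.80645616 329.88556176] [ 2.82640441e+00 -2.49490374e-04 -1.56972415e+00] 341.3728841572206 (np.float64(249.92873028929512), np.float64(189.2170746281403)) (np.float64(263.77569048536594), np.float64(262.17404026878404))
```

View pics/w1.png

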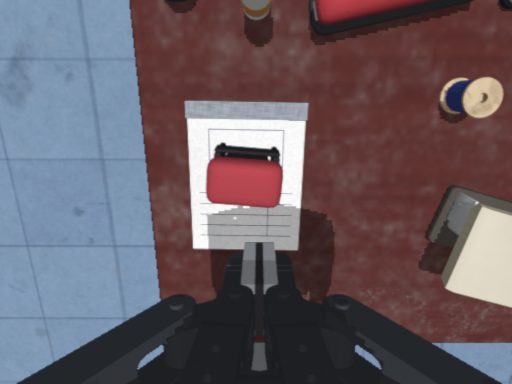

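The wrist view shows the red handle with its top spanning u 207–283 and its near edge at v≈207. The fingertips are at about (259,245), and the stamp stands inside the printed frame.

Run:
```python
from h import *
c=np.load('w1.npy',allow_pickle=True).item();im=cv2.imread('pics/w1.png')
k,l,s,ce=cv2.connectedComponentsWithStats(red(im))
for i in range(1,k):
    if s[i,4]>500 and s[i,1]>60:
        print(s[i],ce[i]);r=cv2.minAreaRect(np.argwhere(l==i)[:,::-1].astype('float32'));print(r)
        for q in cv2.boxPoints(r):print(onz(c,*q,99).round(1),onz(c,*q,95).round(1))
print(onz(c,259,262,188))
```

```text
[527.32289389  38.61671152 188.        ]
```

Run:
```python
from h import *
c=np.load('w1.npy',allow_pickle=True).item();im=cv2.imread('pics/w1.png')
h=cv2.cvtColor(im,cv2.COLOR_BGR2HSV);print(h[185,245])
m=(((h[...,0]<8)|(h[...,0]>172))&(h[...,1]>150)&(h[...,2]>125)).astype('uint8');m[:140]=0;m[215:]=0;m[:,:195]=0;m[:,295:]=0
p=np.argwhere(m)[:,::-1].astype('float32');print(len(p))
r=cv2.minAreaRect(p);print(r)
for q in cv2.boxPoints(r):print(onz(c,*q,99).round(1))
print(onz(c,*r[0],99))
```

```text
[178 154 181]
3067
((243.70347595214844, 182.55862426757812), (73.4122085571289, 43.34974670410156), 4.763641834259033)
[526.   77.1  99. ]
[557.6  73.1  99. ]
[553.3  22.6  99. ]
[521.4  24.5  99. ]
[539.91446743  49.35177908  99.        ]
```

Scaled: 80 mm is 0.08, 70 mm is 0.07.

>>> {"method": "run_rows", "body": {"rows": {"plan": [[0.009, -0.01, 0.02, 0, 0], [0.009, -0.01, 0.05, 0, 0], [0.009, -0.01, 0.07, 0, 0], [0.009, -0.01, 0.08, 0, 0], [0.009, -0.01, 0.08, 0, 0], [0.009, -0.01, 0.08, 0, 0]]}}}

```text
t: 2.35
ee_pos: [537.2, 46.1, 109.4]
ee_rot: [3.142, -0.001, -0.001]
ft_force: [0.1, -1.0, 0.4]
grip_width: -0.0
finger_force: 0.0
```

Run:
```python
from h import *
c=viewer.get_calibration('wrist');cv2.imwrite('pics/w2.png',viewer.camera('wrist')[100:384,130:400])
o=robot.get_obs();print(o['ee_pos'],o['ft_force'])
```

```text
[537.39635267  46.28581634 109.67448419] [ 0.06420955  0.19340851 -0.13163573]
```

View pics/w2.png

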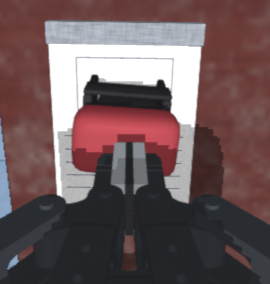

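The tips are centred over the handle in y and over its top face in x. Now I'll press.

Scaled: 24 mm is 0.024, 23 mm is 0.023.

>>> {"method": "run_rows", "body": {"rows": {"plan": [[0, 0, 0.006, 0, 0], [0, 0, 0.009, 0, 0], [0, 0, 0.012, 0, 0], [0, 0, 0.015, 0, 0], [0, 0, 0.018, 0, 0], [0, 0, 0.02, 0, 0], [0, 0, 0.022, 0, 0], [0, 0, 0.023, 0, 0], [0, 0, 0.024, 0, 0], [0, 0, 0.024, 0, 0]]}}}

```text
t: 3.4
ee_pos: [537.3, 46.7, 85.0]
ee_rot: [3.142, -0.001, -0.0]
ft_force: [-0.8, -0.9, 7.9]
grip_width: -0.1
finger_force: 3.8
```

Scaled: 1.5 mm is 0.0015, 1 mm is 0.001.

>>> {"method": "run_rows", "body": {"rows": {"plan": [[0, 0, 0.0005, 0, 0], [0, 0, 0.001, 0, 0], [0, 0, 0.0015, 0, 0], [0, 0, 0.0015, 0, 0]]}}}

```text
t: 3.8
ee_pos: [538.2, 46.6, 84.9]
ee_rot: [3.141, -0.003, 0.0]
ft_force: [-3.2, -1.0, 21.9]
grip_width: 0.1
finger_force: 10.8
```

At the hard stop with 22 N; hold for 1.1 s, then lift off slowly.

Scaled: -0.3 mm is -0.0003.

>>> {"method": "run_rows", "body": {"rows": {"plan": [[0, 0, -0.0003, 0, 0], [0, 0, -0.0003, 0, 0], [0, 0, -0.0003, 0, 0], [0, 0, -0.0003, 0, 0], [0, 0, -0.0003, 0, 0], [0, 0, -0.0003, 0, 0], [0, 0, -0.0003, 0, 0], [0, 0, -0.0003, 0, 0], [0, 0, -0.0003, 0, 0], [0, 0, -0.0003, 0, 0]]}}}

```text
t: 4.8
ee_pos: [538.0, 46.6, 84.9]
ee_rot: [3.141, -0.003, -0.0]
ft_force: [-3.1, -0.9, 18.7]
grip_width: 0.2
finger_force: 9.4
```

>>> {"method": "run_rows", "body": {"rows": {"plan": [[0, 0, -0.003, 0, 0], [0, 0, -0.006, 0, 0], [0, 0, -0.01, 0, 0], [0, 0, -0.014, 0, 0], [0, 0, -0.02, 0, 0], [0, 0, -0.03, 0, 0], [0, 0, -0.06, 0, 0], [0, 0, -0.1, 0, 0], [0, 0, -0.1, 0, 0]]}}}

```text
t: 5.7
ee_pos: [539.1, 46.8, 188.6]
ee_rot: [-3.142, -0.008, -0.0]
ft_force: [0.6, 0.3, 0.1]
grip_width: 0.1
finger_force: 0.0
```

Run:
```python
from h import *
c=viewer.get_calibration('wrist');w=viewer.camera('wrist');t=viewer.camera('top')
T=cv2.imread('pics/top0.png')
a=lambda im:cv2.resize(im[165:255,115:215],None,fx=4,fy=4,interpolation=cv2.INTER_CUBIC)
cv2.imwrite('pics/a3.png',np.hstack([a(T),a(t)]));cv2.imwrite('pics/w3.png',w);cv2.imwrite('pics/s3.png',viewer.camera('scene'))
o=robot.get_obs();print(o['t'],o['ee_pos'],o['ft_force'])
```

```text
5.85 [536.59452611  46.69386908 183.30932143] [ 0.84976206 -0.28531132 -0.78316976]
```

View pics/w3.png

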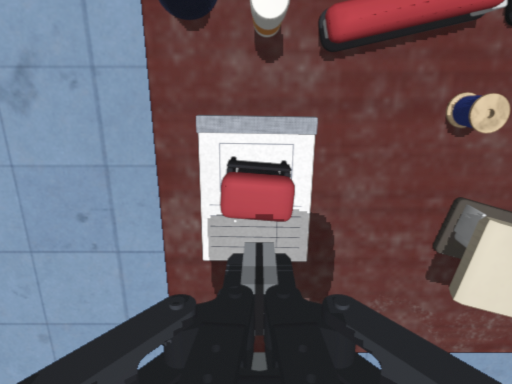

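The stamp is in the same place relative to the frame and the handle is up. Next is the bell.

Scaled: 382 mm is 0.382, 190 mm is 0.19.

>>> {"method": "run_rows", "body": {"rows": {"plan": [[-0.052, 0.19, 0, 0, 0], [-0.052, 0.19, 0, 0, 0], [-0.052, 0.19, 0, 0, 0], [-0.052, 0.19, 0, 0, 0], [-0.052, 0.19, 0, 0, 0], [-0.104, 0.382, 0, 0, 0], [-0.104, 0.382, 0, 0, 0], [-0.104, 0.382, 0, 0, 0], [-0.104, 0.382, 0, 0, 0], [-0.104, 0.382, 0.04, 0, 0], [-0.104, 0.382, 0.04, 0, 0], [-0.104, 0.382, 0.04, 0, 0]]}}}

```text
t: 7.05
ee_pos: [432.7, -334.1, 142.8]
ee_rot: [-3.139, 0.002, 0.0]
ft_force: [-0.0, -0.5, 1.2]
grip_width: -0.1
finger_force: 0.0
```

Run:
```python
from h import *
c=viewer.get_calibration('wrist');w=viewer.camera('wrist');cv2.imwrite('pics/w4.png',w);np.save('w4.npy',c,allow_pickle=True)
o=robot.get_obs();print(o['t'],o['ee_pos'],proj(c,(433,-335.5,55)),proj(c,o['ee_pos']))
```

```text
7.1 [ 433.28738078 -334.37258925  143.86954917] (np.float64(263.32750289278056), np.float64(199.10549482505883)) (np.float64(262.87552054998235), np.float64(261.491276551875))
```

View pics/w4.png

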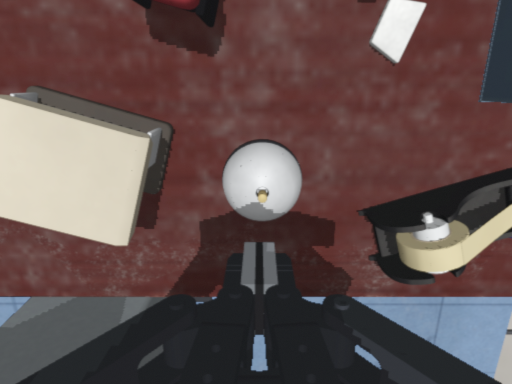

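View pics/a3.png

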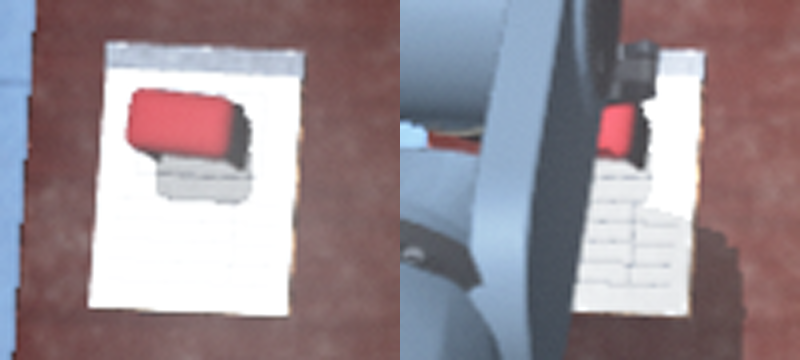

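The bell button is at wrist px (262.5,197.5), within 1–2 mm of the prediction. The book looks unmoved. Descend.

Scaled: 80 mm is 0.08, 75 mm is 0.075.

>>> {"method": "run_rows", "body": {"rows": {"plan": [[0, 0.0015, 0.03, 0, 0], [0, 0.0015, 0.06, 0, 0], [0, 0.0015, 0.075, 0, 0], [0, 0.0015, 0.08, 0, 0], [0, 0.0015, 0.08, 0, 0], [0, 0.0015, 0.08, 0, 0]]}}}

```text
t: 7.7
ee_pos: [433.6, -337.0, 64.8]
ee_rot: [3.14, -0.002, 0.0]
ft_force: [0.8, 0.1, 0.2]
grip_width: -0.1
finger_force: 0.0
```

Run:
```python
from h import *
w=viewer.camera('wrist');cv2.imwrite('pics/w5.png',cv2.resize(w[120:320,130:390],None,fx=2,fy=2))
o=robot.get_obs();print(o['t'],o['ee_pos'],o['ft_force'])
```

```text
7.75 [ 433.56610568 -337.06384064   64.77155284] [ 1.07227289 -0.10166086  0.33508692]
```

View pics/w5.png

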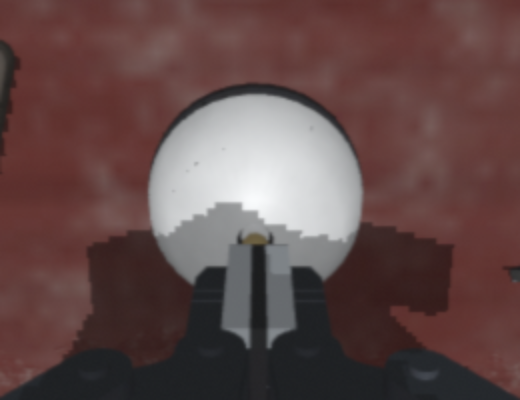

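Run:
```python
from h import *
c=viewer.get_calibration('wrist');o=robot.get_obs()
for P in((433.5,-337,55),(433.5,-337,51),(437.5,-337,55),(433.5,-337,42)):
    u,v=proj(c,P);print(P,2*(u-130),2*(v-120))
print([2*(x-y) for x,y in zip(proj(c,o['ee_pos']),(130,120))],onz(c,130+256/2,120+236/2,55),viewer.get_calibration('wrist')['position'])
```

```text
(433.5, -337, 55) 263.75651933767404 263.66369808844115
(433.5, -337, 51) 263.5989550347663 256.19845860806623
(437.5, -337, 55) 263.80031267308414 249.04526339340032
(433.5, -337, 42) 263.2686104378646 240.5470611696315
[np.float64(264.44671289923144), np.float64(283.1450055188951)] [ 441.02218744 -335.08561835   55.        ] [ 513.36757157 -335.27088491  206.83724882]
```

The visible brass fits the pin's base (predicted row 240), so the tips are centred over the button. Press gently.

Scaled: 13 mm is 0.013, 12 mm is 0.012.

>>> {"method": "run_rows", "body": {"rows": {"plan": [[0, 0, 0.004, 0, 0], [0, 0, 0.007, 0, 0], [0, 0, 0.009, 0, 0], [0, 0, 0.0105, 0, 0], [0, 0, 0.012, 0, 0], [0, 0, 0.013, 0, 0], [0, 0, 0.013, 0, 0]]}}}

```text
t: 8.45
ee_pos: [432.9, -336.8, 50.9]
ee_rot: [3.142, -0.0, -0.0]
ft_force: [-2.3, 2.0, 9.4]
grip_width: -0.1
finger_force: 4.6
```

9.4 N at full travel, so the bell has rung. Release, back off and check.

Scaled: -150 mm is -0.15, -130 mm is -0.13.

>>> {"method": "run_rows", "body": {"rows": {"plan": [[0, 0, 0, 0, 0], [0, 0, -0.002, 0, 0], [0, 0, -0.005, 0, 0], [0, 0, -0.01, 0, 0], [0, 0, -0.03, 0, 0], [0, 0, -0.08, 0, 0], [0, 0, -0.13, 0, 0], [-0.06, 0.1, -0.15, 0, 0], [-0.12, 0.15, -0.15, 0, 0], [-0.12, 0.15, -0.15, 0, 0], [-0.12, 0.15, -0.15, 0, 0], [-0.12, 0.15, -0.15, 0, 0]]}}}

```text
t: 9.65
ee_pos: [309.6, -490.1, 200.9]
ee_rot: [3.14, 0.0, -0.005]
ft_force: [0.3, 1.2, 0.4]
grip_width: -0.1
finger_force: 0.0
```

Run:
```python
from h import *
t=viewer.camera('top');s=viewer.camera('scene');T=cv2.imread('pics/top0.png');S=cv2.imread('pics/scene0.png')
g=lambda i,u,v:cv2.resize(i[v:v+150,u:u+200],None,fx=2,fy=2)
cv2.imwrite('pics/f.png',np.vstack([np.hstack([g(T,130,150),g(t,130,150)]),np.hstack([g(S,180,130),g(s,180,130)])]))
d=np.abs(t.astype(int)-T).max(2)>40
for n,(u,v,w,h) in dict(stamp=(135,170,60,78),bell=(315,230,42,42),spare=(295,170,35,28),punch=(240,210,66,62)).items(): print(n,d[v:v+h,u:u+w].sum())
```

```text
stamp 12
bell 0
spare 0
punch 0
```

View pics/f.png

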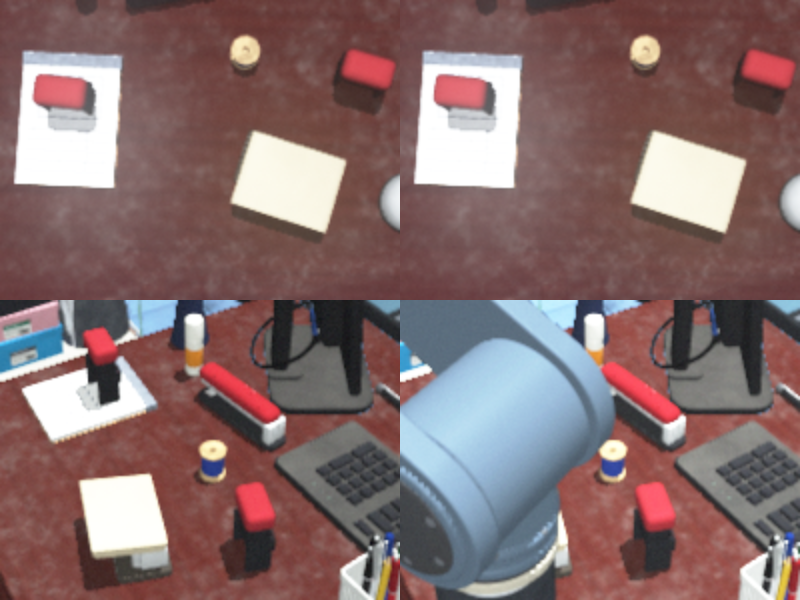

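Everything is where it was: the stamp patch differs by 12 px (handle slightly lower from friction), and the bell, spare stamp and punch by 0. The arm is clear, so I'm handing in.

```bash
python3 -c "
from plant import robot, viewer, order
print(order.hand_in())"
```

```text
the job is handed in; nothing more can be done
None
```

I pressed the docket stamp down to its stop, held it for over a second and let it spring up, then rang the bell with a press of about 9 N; nothing else was moved, and the job was handed in at about 10 s (hand-in gave no verdict).

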